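Pack the sample carrier and hold its lock turned for the seal

TASK

Pack the two screw-lid sample jars that stand on the bare table (not those on the white pad at the back) upright and fully down into the locking carrier: the larger, cream-lidded jar in the large pocket, the smaller, blue-lidded jar in the small one. Then take the key with the red bow out of its stand, push it all the way into the lock between the jars (its sprung pins stick, so wiggle the key a little while pushing) and turn it clockwise, seen from above, by a quarter to its stop, so that the bar swings across both lids. Finish while still gripping the key and holding it turned against the lock's return spring, so the seal can be fitted; leave the blue key, the vial and the petri dish where they stand.

Things in the scene. Friction and masses are not known exactly. Their poses are not given: they have to be found in the camera images.
- lock_face (a point): Keyhole: centre of the level steel top face (44 x 44 mm) of the lock tower, 106 mm above the table. Axes: x along the keyhole slot (24 x 7 mm, edges chamfered 1.5 mm), y towards the large pocket, z up. The plate is 6 mm thick; below it the slot goes on in the brass rotor. The key turns only when in to within 5 mm of home, and cannot come out while turned.
- swing_bar (a joint): Rotor with the hold-down bar, rad: 0 at rest, grows as the key turns clockwise seen from above, stop at 1.5. A spring drives it back (0.05 N m at 0, 0.13 N m at the stop). Bar: steel, yellow ends, 136 x 14 mm, underside 70 mm above the table; at 0 along x of lock_face, clear of the pockets; at the stop across both lids, 3 mm above them. A jar not fully down blocks it.
- pocket_a (a point): Large square pocket of the carrier, 59 x 59 mm inside, for the larger jar: centre of its floor, 5 mm above the table, 62 mm from the lock axis. Rim 27 mm above the table, walls 4 mm thick. Axes as lock_face.
- pocket_b (a point): Small square pocket of the carrier, 53 x 53 mm inside, for the smaller jar: centre of its raised floor, 17 mm above the table, 59 mm from the lock axis on the other side. Rim 31 mm above the table, walls 4 mm thick. Axes as lock_face.
- jar_a: Larger sample jar, white with a cream screw lid, a cylinder 54 mm in diameter, 62 mm tall, about 80 g. Origin at the centre of its underside, z up.
- jar_b: Smaller sample jar, white with a blue screw lid, a cylinder 48 mm in diameter, 50 mm tall, about 60 g. Origin at the centre of its underside, z up.
- key_red: The lock's key, red bow up. Origin: centre of the underside of its collar (18 mm across, 4 mm thick), z up. Bow: plate 30 mm along x, 8 mm along y, 6 to 36 mm above origin. Shank 5 mm round; flat bit 12 to 28 mm below origin, 22 mm along x, 5 mm along y, tapering to 14 mm at the tip. Half-turn symmetric. Home when the collar rests on the lock's face. 60 g.
- key_blue: Key of another carrier, same shape with a blue bow and a 26 mm wide bit; stays in the stand.
- key_stand: Fixed wooden stand 124 x 46 x 34 mm, origin at the centre of its underside. Two slots 62 mm apart along its x; a key stands in each, collar on the top face, wide side along x of the stand. Which key is in which slot varies.
- vial_a: Small upright sample vial with blue cap, 15 mm in diameter, 46 mm tall; origin at the centre of its underside. A bystander.
- petri_dish: Covered petri dish 92 mm in diameter, 14 mm tall; origin at the centre of its underside. A bystander.
- carrier: The carrier: aluminium base 112 x 204 x 4 mm, does not move. Origin on the table under the lock axis, axes as lock_face. The grey tower between two open square pockets holds the lock. Two sprung pins 15 mm down the keyhole stick: about 9 mm before home the key meets them, a straight push takes some 8 to 15 N, about half while it is wiggled about 0.06 rad about its axis.

How it is judged:
By the outcome, as a careful person would: the job done as asked, in the order asked, and still so for the second after the job is handed in, while the arm keeps its last pose, push and grip.
It also fails if it takes over 70 s, if anything falls off the work surface, if the arm or the gripper's body presses on something with over 40 N, if the wrist force passes 120 N, or if a joint passes its speed limit or range.

ROBOT

A 6-joint arm with a two-finger parallel gripper is mounted at the origin on a cart in front of the work surface, level with it; the furniture and walls round the work are solid. World frame = base frame: x ahead of the robot, y to its left, z up, the work surface at z = 0. Lengths are in m, angles in degrees, forces in N, time in s.
With the tool pointing down it reaches from about 0.4 to 0.825 m from the base axis. Payload 7 kg.
Tool frame: the origin (TCP) lies between the finger pads; the fingertips stand 25 mm ahead of it and the grasp point (between the pads) lies 6 mm ahead of it; z points along the fingers, y is the line along which they close (so a half turn about z gives the same grasp; the last joint's range is limited). The gripper opens to 88 mm and grips with 3 to 60 N. Pads are 19 mm wide; open, the fingers measure 130 mm over their backs; the gripper's body (78 mm by 193 mm) begins 47 mm behind the grasp point.
Start: joints at [86.007, 20.546, 0.682, 0, -70.136, -16.507], TCP at [0.236, 0.632, 0.252] pointing down, gripper open.
Joint ranges: [-176.03, 176.03], [-82.01, 121.73], [-58.28, 71.71], [-173.87, 95.51], [-174.79, -0.11], [-173.66, 173.66]. Speed limits (degrees/s): [136.94, 136.94, 172.46, 180, 180, 180].

INTERFACE

Orientations are given as [roll, pitch, yaw] about the fixed x, y, z axes, in that order (R = Rz(yaw) Ry(pitch) Rx(roll)).
In Python, from plant import ctrl gives the robot as it stands.
- The arm moves only by the tool inch_along, called after ">>>" by a JSON object that holds its "fn" and its "kwargs", one argument or row to a line. Schema: {"type":"object","properties":{"plan":{"type":"array","items":{"type":"number"},"minItems":5,"maxItems":40},"only":{"type":"string"},"quiet":{"type":"boolean"},"lines":{"type":"string"}},"required":["plan"],"additionalProperties":false}. plan is one flat list of numbers that holds 1 to 8 rows one after another, with no inner brackets; each row has 5 numbers: dx, dy, dz in m, then a turn about the tool's z in degrees, then the finger opening in m; each row is the pose to reach, as a shift and turn from the pose commanded when the call began, along the tool's axes at that moment; what a row does not reach only later rows make up. A row lasts 1/8 s, in which the tool goes at most 0.0625 m and 10.7 degrees, less where a joint would pass 70% of its speed; a pose out of reach is approached as far as the arm can. The fingers move at their own pace and stop on an object; the grip force is fixed at half the most. Time passes only in rows, so rows that do not move let the fingers close. The tool returns the time, the measured TCP pose, the force, the opening and the grip force at its end. only (a regular expression) keeps the lines of the reply that match it, lines (a string "A,B") keeps lines A to B, and quiet returns only ok. Input that does not fit is refused with a message, and nothing moves.
- ctrl.get_obs(): the state, without advancing time (a new reading comes with each control period).
- ctrl.snapshot(name): name is "side" or "top" or "wrist"; returns a dict with "frame" (400x640x3 uint8, red, green, blue), "z_map" (400x640 float32, m along the optical axis (not along the pixel's ray), 0 where there is no reading), "fovy" (degrees; the focal length in pixels is half the picture's height over the tangent of half this angle, whatever the lens; pixels are square), "cx", "cy" (the principal point, pixels), "R" (3x3) and "t" (3): a world point X has camera coordinates R X + t; the wrist camera has in their place "T_tool_cam" (4x4, takes a point from camera to tool coordinates, whose origin is the TCP and whose axes are the flange's). Camera axes: x right, y down, z forward; pixel columns grow to the right and rows downward; lengths in m; the calibration is good to about 2 mm. A picture is of the moment at which its call begins: read the wrist's pose just before it.
- ctrl.close_job(): hands the job in; it is judged then, once.
The state is a dict: "clock": time; "joint_pos": joint angles; "qvel": joint speeds; "tau": joint torques, N m; "tool_pos": TCP position; "orientation": TCP orientation; "force": force on the tool from outside, world axes, zero at the start; "moment": the same for the moment, N m; "opening": finger opening in m; "gripper_force": force on a finger pad.
Only numpy, scipy, OpenCV 4.12 (cv2) and the standard library are available. Lean on these libraries where they do the work, as an engineer would, in place of code of your own. Each camera call takes 0.05 s, during which the arm holds its last target. There are 200 camera calls.

## Working session

There is one attempt and no reset: what is moved stays moved. The work goes in short steps, Python scripts to look and compute and a tool call to move; the robot and the scene stay as the last step left them, time stands still between calls to the robot, and variables do not carry over. Pictures are saved under pics/ and viewed, at most 10 in all, crops included, and the job is handed in when it is done.

```bash
ls; mkdir -p pics
```

Run:
```python
from plant import ctrl
import cv2,numpy as np
for n in("top","side"):
    s=ctrl.snapshot(n); np.savez(""+n+".npz",**s); cv2.imwrite(f"pics/{n}0.png",s["frame"][:,:,::-1]); print(n,s["fovy"],s["cx"],s["cy"],s["R"],s["t"])
o=ctrl.get_obs();print({k:np.round(v,4) for k,v in o.items()})
```

```text
pics
plant.py
top 46.3161094145882 321.0170008835567 202.441257045824 [[ 0.00776568 -0.99994714  0.00673831]
 [-0.99894654 -0.00806233 -0.04517531]
 [ 0.04522725 -0.00638039 -0.99895635]] [-0.04979255  0.54873047  1.32415908]
side 54.847457650710446 318.9246323150345 202.16586611957916 [[ 0.92887674 -0.37002783  0.01635292]
 [-0.11312938 -0.32547469 -0.93875874]
 [ 0.35268932  0.87014116 -0.34418689]] [-0.53788929  0.12958158  0.77838849]
{'clock': np.float64(0.1), 'joint_pos': array([ 8.60084e+01,  2.05887e+01,  6.39200e-01, -1.82000e-02,
       -7.01367e+01, -1.65069e+01]), 'qvel': array([-0.0323, -0.0429,  0.1544,  0.0931,  0.0271, -0.0362]), 'tau': array([-2.10000e-03, -5.84164e+01,  2.93749e+01,  7.01560e+00,
        1.02000e-02, -1.00000e-04]), 'tool_pos': array([0.2363, 0.6319, 0.2507]), 'orientation': array([ 1.799124e+02, -8.100000e-03, -2.050470e+01]), 'force': array([-0.0039, -0.0469,  0.4206]), 'moment': array([-0.0317,  0.0335,  0.0381]), 'gripper_force': np.float64(0.0), 'opening': np.float64(0.0876)}
```
View pics/top0.png

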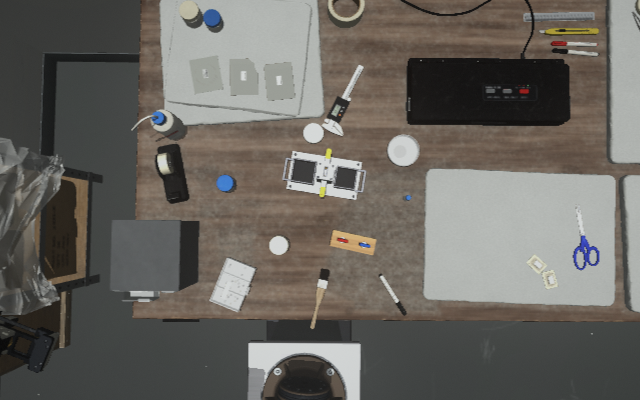

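View pics/side0.png

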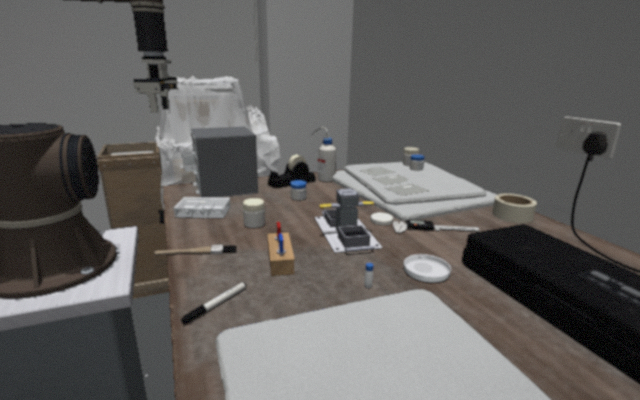

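The top view shows the carrier at about (325,175), the cream jar at (279,245), the blue jar at (226,184), and the stand at (353,243) with the red key at (343,240) and the blue key at (365,245). In the side view the cream jar is at (254,212), the blue jar at (299,190), the lock tower at (347,205) and the red key at (279,230).

Create h.py:
```python
import numpy as np,cv2
from scipy.spatial.transform import Rotation as Ro
def load(n): return dict(np.load(f"{n}.npz"))
def f(s): return 200/np.tan(np.radians(s["fovy"])/2)
def ray(s,u,v):
    d=np.array([(u-s["cx"])/f(s),(v-s["cy"])/f(s),1.]); 
    return -s["R"].T@s["t"], s["R"].T@d
def atz(s,u,v,z):
    o,d=ray(s,u,v); return o+d*(z-o[2])/d[2]
def depth(s,u,v):
    o,d=ray(s,u,v); return o+d*s["z_map"][int(round(v)),int(round(u))]
def wrist(name):
    from plant import ctrl
    o=ctrl.get_obs(); s=ctrl.snapshot("wrist")
    T=np.eye(4);T[:3,:3]=Ro.from_euler("xyz",o["orientation"],degrees=True).as_matrix();T[:3,3]=o["tool_pos"]
    C=T@s["T_tool_cam"]; s["R"]=C[:3,:3].T; s["t"]=-s["R"]@C[:3,3]
    np.savez(f"{name}.npz",**s); return s
def crop(s,x0,y0,x1,y1,k,name):
    c=cv2.resize(s["frame"][y0:y1,x0:x1,::-1],None,fx=k,fy=k,interpolation=cv2.INTER_CUBIC); cv2.imwrite(f"pics/{name}.png",c)
def rowsto(obs_pose,target,yaw=0): pass
```

Run:
```python
from h import *
t=load("top"); crop(t,205,120,415,265,3.8,"top_c")
np.set_printoptions(precision=4,suppress=True)
for n,u,v in [("jarA",279,245),("jarB",226,184),("tower",325,175),("red",343,240),("blue",365,245),("disc",313,133),("petri",403,150)]: print(n,depth(t,u,v))
# point cloud near jars
z=t["z_map"];vv,uu=np.mgrid[0:400,0:640]
d=np.stack([(uu-t["cx"])/f(t),(vv-t["cy"])/f(t),np.ones_like(z)],-1)*z[...,None]
P=(d-t["t"])@t["R"]
for n,c,lo in [("A",(279,245),.05),("B",(226,184),.04)]:
    m=(np.hypot(uu-c[0],vv-c[1])<18)&(P[...,2]>lo); q=P[m]; print(n,m.sum(),q.mean(0),(q.min(0)+q.max(0))/2,np.ptp(q,axis=0),np.median(q[:,2]))
m=(np.hypot(uu-325,vv-175)<40)&(P[...,2]>.098);q=P[m];print("tower",m.sum(),q.mean(0),(q.min(0)+q.max(0))/2,np.ptp(q,axis=0))
m=(np.hypot(uu-353,vv-243)<40)&(P[...,2]>.025)&(P[...,2]<.045);q=P[m].astype(np.float32);print("stand",m.sum(),q.mean(0),cv2.minAreaRect(q[:,:2]))
```

```text
jarA [0.4293 0.0689 0.0641]
jarB [0.5964 0.2188 0.0527]
tower [ 0.6195 -0.0551  0.0938]
red [ 0.4443 -0.1061  0.0653]
blue [ 0.4313 -0.166   0.0686]
disc [ 0.7491 -0.0208  0.0117]
petri [ 0.7017 -0.2798  0.0144]
A 298 [0.4295 0.0687 0.0707] [0.4464 0.0297 0.6998] [0.0846 0.1332 1.2961] 0.06232126986487847
B 241 [0.5976 0.2163 0.077 ] [0.5554 0.1039 0.694 ] [0.1334 0.2816 1.3077] 0.05025796261047316
tower 267 [ 0.6187 -0.0551  0.1898] [ 0.5707 -0.0561  0.7234] [0.164  0.0452 1.249 ]Traceback (most recent call last):
  File "<stdin>", line 12, in <module>
cv2.error: OpenCV(4.12.0) /io/opencv/modules/imgproc/src/convhull.cpp:143: error: (-215:Assertion failed) total >= 0 && (depth == CV_32F || depth == CV_32S) in function 'convexHull'
```

View pics/top_c.png

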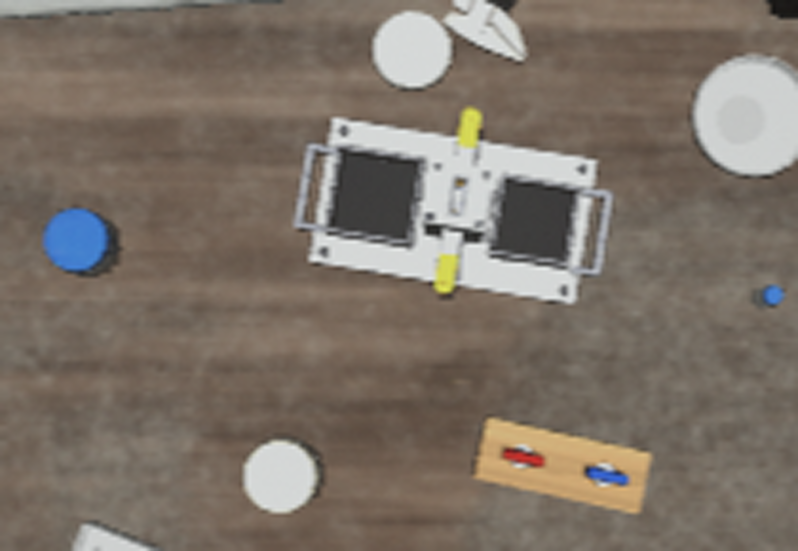

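In the enlarged crop (3.8x, offset 205,120), the carrier base corners are at (332,118), (596,159), (577,302) and (311,262). The keyhole is at (459,193), the cream lid at (281,476), the blue lid at (76,240), the red bow at (523,457) and the blue bow at (606,475). The stand corners are at (487,418), (650,453), (639,514) and (475,479).

Run:
```python
from h import *
np.set_printoptions(precision=4,suppress=True)
t=load("top"); F=lambda p,z: atz(t,205+(p[0]+.5)/3.8-.5,120+(p[1]+.5)/3.8-.5,z)
c=np.array([F(p,.004) for p in[(332,118),(596,159),(577,302),(311,262)]]);print("carrier",c.mean(0),np.linalg.norm(c[0]-c[1]),np.linalg.norm(c[0]-c[3]))
for a,b in((0,1),(3,2)):e=c[a]-c[b];print("yaw y-axis-90",np.degrees(np.arctan2(e[1],e[0]))-90)
print("slot",F((459,193),.106))
print("A",F((281,476),.062),"B",F((76,240),.050),"red",F((523,457),.070),"blue",F((606,475),.07))
s=np.array([F(p,.034) for p in[(487,418),(650,453),(639,514),(475,479)]]);e=s[0]-s[1];e2=s[3]-s[2];print("stand",s.mean(0),np.linalg.norm(e),np.degrees(np.arctan2(e[1],e[0])),np.degrees(np.arctan2(e2[1],e2[0])))
z=t["z_map"];vv,uu=np.mgrid[0:400,0:640]
d=np.stack([(uu-t["cx"])/f(t),(vv-t["cy"])/f(t),np.ones_like(z)],-1)*z[...,None]
P=(d-t["t"])@t["R"]; ok=z>.1
for n,c,r,lo,hi in [("A",(279,245),16,.05,.08),("B",(226,184),16,.04,.065),("tower",(325,175),25,.1,.115),("stand",(353,243),30,.025,.045),("bows",(353,243),30,.058,.08)]:
    m=ok&(np.hypot(uu-c[0],vv-c[1])<r)&(P[...,2]>lo)&(P[...,2]<hi);q=P[m];print(n,m.sum(),q.mean(0),np.ptp(q,axis=0))
w=wrist("w0");print("cam in tool",w["T_tool_cam"],w["fovy"])
```

```text
carrier [ 0.629  -0.0538  0.004 ] 0.20321170213246917 0.11090154204885597
yaw y-axis-90 -8.375945571064307
yaw y-axis-90 -8.098277975437256
slot [ 0.6305 -0.0559  0.106 ]
A [0.4295 0.0702 0.062 ] B [0.5999 0.2232 0.05  ] red [ 0.4447 -0.1038  0.07  ] blue [ 0.4323 -0.1634  0.07  ]
stand [ 0.4371 -0.1351  0.034 ] 0.12306174296440943 78.33968713489 78.4169966785671
A 296 [0.4291 0.0694 0.062 ] [0.0499 0.0521 0.0161]
B 236 [0.5999 0.2217 0.0501] [0.0448 0.0458 0.0166]
tower 247 [ 0.6282 -0.0563  0.1061] [0.048  0.0452 0.0116]
stand 654 [ 0.4378 -0.1355  0.0342] [0.0666 0.1294 0.0185]
bows 66 [ 0.4379 -0.1358  0.0692] [0.0242 0.0875 0.0149]
cam in tool [[-0.0006 -0.9669 -0.2551  0.0693]
 [ 1.     -0.0005 -0.0004  0.0001]
 [ 0.0003 -0.2551  0.9669 -0.1335]
 [ 0.      0.      0.      1.    ]] 59.66333627457303
```

Run:
```python
from h import *
np.set_printoptions(precision=4,suppress=True)
t=load("top")
z=t["z_map"];vv,uu=np.mgrid[0:400,0:640]
d=np.stack([(uu-t["cx"])/f(t),(vv-t["cy"])/f(t),np.ones_like(z)],-1)*z[...,None]
P=(d-t["t"])@t["R"]; ok=z>.1
for n,a in [("box",(105,200,215,300)),("bottle",(130,185,100,140)),("disp",(150,190,140,205)),("clearbox",(205,258,255,312))]:
    m=ok&(uu>a[0])&(uu<a[1])&(vv>a[2])&(vv<a[3])&(P[...,2]>.02)&(P[...,2]<1);q=P[m]
    if len(q):print(n,len(q),np.percentile(q,[1,50,99],axis=0))
```

```text
box 6338 [[0.2874 0.3027 0.0313]
 [0.4027 0.3737 0.1854]
 [0.4937 0.4707 0.1913]]
bottle 1012 [[0.725  0.3468 0.0206]
 [0.7579 0.3671 0.101 ]
 [0.8316 0.4334 0.1824]]
disp 1247 [[0.5518 0.3383 0.0217]
 [0.6281 0.3716 0.0347]
 [0.7074 0.4125 0.0976]]
clearbox 1479 [[0.2487 0.1443 0.0216]
 [0.3153 0.1996 0.0277]
 [0.3845 0.2557 0.0341]]
```

Add to h.py:
```python
np.set_printoptions(precision=4,suppress=True)
def go(x,y,z,psi):
    "tool-axis shift and turn from the measured pose to world pose"
    from plant import ctrl
    o=ctrl.get_obs(); R=Ro.from_euler("xyz",o["orientation"],degrees=True).as_matrix()
    d=R.T@(np.array([x,y,z])-o["tool_pos"]); tu=(o["orientation"][2]-psi+180)%360-180
    print("pose",o["tool_pos"],o["orientation"],"F",o["force"],"->",d,"turn",tu,"t",o["clock"],"open",o["opening"])
```

```text
(no output)
```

>>> {"fn": "inch_along", "kwargs": {
  "plan": [0.04, 0.02, -0.04, 0, 0.088, 0.1, 0.05, -0.05, 10, 0.088, 0.16, 0.08, -0.05, 20, 0.088, 0.22, 0.11, -0.05, 30, 0.088, 0.28, 0.14, -0.05, 40, 0.088, 0.34, 0.17, -0.05, 50, 0.088, 0.39, 0.2, -0.05, 60, 0.088, 0.44, 0.23, -0.05, 70, 0.088]
}}

```text
clock: 1.15
tool_pos: [0.5595, 0.2728, 0.3014]
orientation: [180.0, -0.0, -90.8]
force: [1.0, 1.7, -0.1]
opening: 0.0877
gripper_force: 0.0
```

```bash
python3 -c "
from h import *
go(.6,.2225,.2,-98.25)"
```

```text
pose [0.5595 0.2728 0.3014] [179.9916  -0.0027 -90.8191] F [ 0.9563  1.6965 -0.0836] -> [ 0.0497 -0.0413  0.1014] turn 7.430862767531323 t 1.15 open 0.08768836652853275
```

>>> {"fn": "inch_along", "kwargs": {
  "plan": [0.025, -0.02, 0.05, 4, 0.088, 0.05, -0.041, 0.1, 7.4, 0.088, 0.05, -0.041, 0.1, 7.4, 0.088]
}}

```text
clock: 1.52
tool_pos: [0.5977, 0.2209, 0.1963]
orientation: [179.6, -0.3, -98.1]
force: [-0.6, -1.2, 0.9]
opening: 0.0877
gripper_force: 0.0
```

```bash
python3 -c "
from h import *
w=wrist('w1');cv2.imwrite('pics/w1.png',w['frame'][:,:,::-1])
go(.6,.2225,.2,-98.25)
z=w['z_map'];vv,uu=np.mgrid[0:400,0:640]
d=np.stack([(uu-w['cx'])/f(w),(vv-w['cy'])/f(w),np.ones_like(z)],-1)*z[...,None]
P=(d-w['t'])@w['R'];m=(z>.05)&(abs(P[...,2]-.05)<.006)&(np.hypot(P[...,0]-.6,P[...,1]-.2225)<.04);q=P[m].astype(np.float32);print(len(q),q.mean(0),cv2.minEnclosingCircle(q[:,:2]))
print(uu[m].mean(),vv[m].mean())
"
```

```text
pose [0.5987 0.2225 0.1993] [179.8161  -0.1838 -98.0012] F [ 0.1542 -0.0245  0.7325] -> [-0.0001 -0.0013 -0.0007] turn 0.24881260040757525 t 1.575 open 0.08754102607220225Traceback (most recent call last):
  File "<string>", line 7, in <module>
    P=(d-w['t'])@w['R'];m=(z>.05)&(abs(P[...,2]-.05)<.006)&(np.hypot(P[...,0]-.6,P[...,1]-.2225)<.04);q=P[m].astype(np.float32);print(len(q),q.mean(0),cv2.minEnclosingCircle(q[:,:2]))
                                                                                                                                                       ~~~~~~~~~~~~~~~~~~~~~~^^^^^^^^^
cv2.error: OpenCV(4.12.0) /io/opencv/modules/imgproc/src/shapedescr.cpp:201: error: (-215:Assertion failed) count >= 0 && (depth == CV_32F || depth == CV_32S) in function 'minEnclosingCircle'
```

View pics/w1.png

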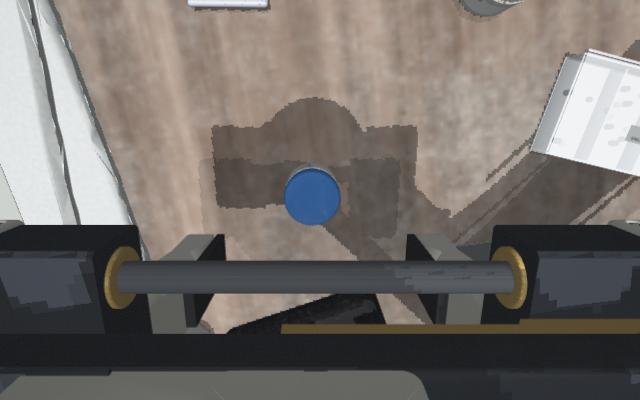

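The wrist view shows the blue jar lid at (313,197), centred between the fingers.

Add to h.py:
```python
def cloud(s):
    z=s['z_map'].astype(float);vv,uu=np.mgrid[0:400,0:640]
    d=np.stack([(uu-s['cx'])/f(s),(vv-s['cy'])/f(s),np.ones_like(z)],-1)*z[...,None]
    return (d-s['t'])@s['R'],uu,vv,z>.05
```

```bash
python3 -c "
from h import *
w=load('w1');print(depth(w,313,197),atz(w,312.5,196.5,.05),w['z_map'][197,313],f(w),w['R'],w['t'],w['cx'],w['cy'])
P,uu,vv,ok=cloud(w)
m=ok&(np.hypot(uu-313,vv-197)<26);print(m.sum(),P[m].mean(0),np.median(P[m],axis=0))
"
```

```text
[0.5997 0.2229 0.0507] [0.6001 0.2226 0.05  ] 0.28820038 348.77254589861724 [[-0.9898  0.1422  0.0067]
 [ 0.1393  0.9581  0.2501]
 [ 0.0291  0.2485 -0.9682]] [ 0.5597 -0.3117  0.2644] 315.2999239416759 199.22220655182576
2099 [0.5997 0.2231 0.0503] [0.5997 0.2231 0.0503]
```

>>> {"fn": "inch_along", "kwargs": {
  "plan": [0, -0.001, 0.06, 0.2, 0.088, 0, -0.001, 0.12, 0.2, 0.088, 0, -0.001, 0.147, 0.2, 0.088, 0, -0.001, 0.147, 0.2, 0.088, 0, -0.001, 0.147, 0.2, 0.03, 0, -0.001, 0.147, 0.2, 0.03, 0, -0.001, 0.147, 0.2, 0.03, 0, -0.001, 0.147, 0.2, 0.03]
}}

```text
clock: 2.58
tool_pos: [0.6003, 0.2241, 0.0553]
orientation: [-180.0, 0.0, -98.1]
force: [0.7, -0.1, 0.4]
opening: 0.0535
gripper_force: 0.0
```

>>> {"fn": "inch_along", "kwargs": {
  "plan": [0, 0, 0, 0, 0.03, 0, 0, 0, 0, 0.03, 0, 0, 0, 0, 0.03]
}}

```text
clock: 2.95
tool_pos: [0.6001, 0.224, 0.055]
orientation: [-180.0, 0.0, -98.1]
force: [-1.3, -0.0, 5.3]
opening: 0.0473
gripper_force: 30.0
```

```bash
python3 -c "
from h import *
a=np.radians(-8.25);y=np.array([-np.sin(a),np.cos(a)])
L=np.array([.6293,-.0550]);print('B',L-.059*y,'A',L+.062*y)
b=L-.059*y;go(*b,.18,-98.25)"
```

```text
B [ 0.6208 -0.1134] A [0.6382 0.0064]
pose [0.6001 0.224  0.055 ] [-179.9838    0.0057  -98.0941] F [-1.3178 -0.0409  5.3121] -> [ 0.3311 -0.068  -0.125 ] turn 0.15591859711543066 t 2.95 open 0.047283613555501286
```

>>> {"fn": "inch_along", "kwargs": {
  "plan": [0, 0, -0.06, 0, 0.03, 0.02, 0, -0.12, 0, 0.03, 0.07, -0.01, -0.145, 0, 0.03, 0.13, -0.03, -0.145, 0, 0.03, 0.17, -0.035, -0.145, 0, 0.03, 0.17, -0.035, -0.145, 0, 0.03, 0.17, -0.035, -0.145, 0, 0.03]
}}

```text
clock: 3.82
tool_pos: [0.6107, 0.0507, 0.1993]
orientation: [180.0, -0.0, -98.1]
force: [0.7, 0.1, -1.0]
opening: 0.0474
gripper_force: 30.0
```

```bash
python3 -c "
from h import *
w=wrist('w2');cv2.imwrite('pics/w2.png',w['frame'][:,:,::-1])
go(.6208,-.1134,.18,-98.25)"
```

```text
pose [0.6107 0.0512 0.1993] [179.9835   0.0006 -98.0899] F [-0.1423 -0.0222 -0.67  ] -> [ 0.1616 -0.0331  0.0193] turn 0.16011868903675008 t 3.875 open 0.047153921329581294
```

View pics/w2.png

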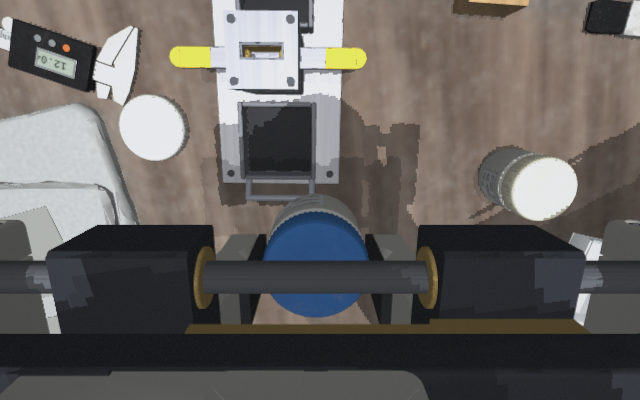

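The wrist view shows the keyhole at (263,51) and the tower face corners at (225,11), (299,10), (299,90) and (225,92). The large pocket opening runs from (244,104) to (313,177). The held lid is at (316,263), and the cream lid at (543,188).

```bash
python3 -c "
from h import *
w=load('w2')
print('slot',atz(w,263,51,.106)); print('face',np.mean([atz(w,*p,.106) for p in[(225,11),(299,10),(299,90),(225,92)]],0))
P,uu,vv,ok=cloud(w)
m=ok&(abs(P[...,2]-.106)<.004)&(vv<100)&(abs(uu-263)<60);q=P[m];a=np.radians(-8.25)
R=np.array([[np.cos(a),np.sin(a)],[-np.sin(a),np.cos(a)]]);l=q[:,:2]@R.T
lo,hi=np.percentile(l,[.5,99.5],axis=0);print('face cloud',m.sum(),q[:,2].mean(),R.T@((lo+hi)/2),hi-lo, cv2.minAreaRect(q[:,:2].astype(np.float32)))
print('pocketA',np.mean([atz(w,*p,.027) for p in[(244,104),(313,104),(313,177),(244,177)]],0))
m=ok&(np.hypot(uu-316,vv-258)<55)&(P[...,2]>.18)&(P[...,2]<.21)&(vv<258)|ok&(np.hypot(uu-316,vv-300)<15)&(P[...,2]>.18)&(P[...,2]<.21)
print('lid z',np.median(P[m][:,2])); print('lid',atz(w,316,264,np.median(P[m][:,2])))
m=ok&(abs(P[...,2]-.062)<.005)&(np.hypot(uu-543,vv-188)<45);q=P[m];print('A',q.mean(0),q.min(0)/2+q.max(0)/2)
"
```

```text
slot [ 0.6284 -0.0544  0.106 ]
face [ 0.6291 -0.054   0.106 ]
face cloud 5298 0.10632542836022704 [ 0.6293 -0.0546] [0.0438 0.0438] ((0.6293408870697021, -0.05486821383237839), (0.04445115476846695, 0.04425869509577751), 81.34243774414062)
pocketA [0.6375 0.0066 0.027 ]
lid z 0.19426361828056085
lid [0.6108 0.0474 0.1943]
A [0.4315 0.0705 0.062 ] [0.4302 0.0716 0.061 ]
```

```bash
python3 -c "
from h import *
from scipy.optimize import least_squares
w=load('w2');P,uu,vv,ok=cloud(w)
fr=w['frame'].astype(int);m=ok&(abs(P[...,2]-.1943)<.003)&(np.hypot(uu-316,vv-264)<75)&(fr[...,2]>fr[...,0]+40)
q=P[m][:,:2];print(m.sum(),vv[m].min(),vv[m].max())
h=cv2.convexHull(q.astype(np.float32))[:,0];r=least_squares(lambda p:np.hypot(*(h-p[:2]).T)-.024,[.61,.048],loss='soft_l1',f_scale=.0005);print(r.x,r.fun.std())
"
```

```text
4857 217 316
[0.6114 0.0507] 0.0003489911130389602
```

```bash
python3 -c "
from h import *
w=load('w2')
for p in [(316,217),(316,210),(316,318),(263,264),(369,264)]: print(p,atz(w,*p,.1943),depth(w,*p))
go(.6206,-.1130,.18,-98.4)
"
```

```text
(316, 217) [0.6077 0.0264 0.1943] [0.6079 0.0273 0.1913]
(316, 210) [0.6073 0.0234 0.1943] [0.6079 0.0281 0.1783]
(316, 318) [0.6145 0.0737 0.1943] [0.6323 0.2005 0.0015]
(263, 264) [0.6334 0.0442 0.1943] [0.6195 0.0171 0.2551]
(369, 264) [0.5881 0.0507 0.1943] [0.5941 0.0209 0.2548]
pose [0.6107 0.0512 0.1993] [179.9835   0.0006 -98.0899] F [-0.1423 -0.0222 -0.67  ] -> [ 0.1612 -0.0329  0.0193] turn 0.31011868903675577 t 3.875 open 0.047153921329581294
```

>>> {"fn": "inch_along", "kwargs": {
  "plan": [0.05, -0.011, 0, 0.3, 0.03, 0.11, -0.022, 0, 0.3, 0.03, 0.16, -0.033, 0, 0.3, 0.03, 0.16, -0.033, 0, 0.3, 0.03, 0.16, -0.033, 0.05, 0.3, 0.03, 0.16, -0.033, 0.08, 0.3, 0.03, 0.16, -0.033, 0.1, 0.3, 0.03, 0.16, -0.033, 0.1, 0.3, 0.03]
}}

```text
clock: 4.88
tool_pos: [0.62, -0.1108, 0.0977]
orientation: [179.8, -0.0, -98.3]
force: [-0.7, 0.5, -0.8]
opening: 0.0476
gripper_force: 30.0
```

```bash
python3 -c "
from h import *
go(.6206,-.1119,.073,-98.4)"
```

```text
pose [ 0.62   -0.1108  0.0977] [179.7937  -0.0402 -98.307 ] F [-0.7311  0.4748 -0.8093] -> [ 0.001  -0.0009  0.0247] turn 0.09302301522109246 t 4.875 open 0.047642620918989825
```

>>> {"fn": "inch_along", "kwargs": {
  "plan": [0.001, -0.001, 0.006, 0, 0.03, 0.001, -0.001, 0.012, 0, 0.03, 0.001, -0.001, 0.018, 0, 0.03, 0.001, -0.001, 0.022, 0, 0.03, 0.001, -0.001, 0.025, 0, 0.03, 0.001, -0.001, 0.025, 0, 0.03]
}}

```text
clock: 5.62
tool_pos: [0.6216, -0.1135, 0.0743]
orientation: [180.0, -0.0, -98.4]
force: [-0.2, 1.0, -0.2]
opening: 0.0473
gripper_force: 30.0
```

>>> {"fn": "inch_along", "kwargs": {
  "plan": [0, 0, 0.002, 0, 0.03, 0, 0, 0.0025, 0, 0.03, 0, 0, 0.0025, 0, 0.088, 0, 0, 0.0025, 0, 0.088, 0, 0, 0.0025, 0, 0.088, 0, 0, 0.0025, 0, 0.088, 0, 0, -0.03, 0, 0.088, 0, 0, -0.09, 0, 0.088]
}}

```text
clock: 6.62
tool_pos: [0.6201, -0.1134, 0.1631]
orientation: [179.7, -0.1, -98.4]
force: [2.0, -0.3, 1.0]
opening: 0.0869
gripper_force: 0.0
```

```bash
python3 -c "
from h import *
go(.430,.0702,.18,-98.4)"
```

```text
pose [ 0.6201 -0.1134  0.1631] [179.6817  -0.064  -98.4133] F [ 1.9772 -0.2525  1.0044] -> [-0.1538  0.215  -0.0159] turn -0.013312568577021011 t 6.625 open 0.0868637669958365
```

>>> {"fn": "inch_along", "kwargs": {
  "plan": [-0.02, 0.02, -0.03, 0, 0.088, -0.05, 0.07, -0.03, 0, 0.088, -0.08, 0.12, -0.03, 0, 0.088, -0.12, 0.17, -0.03, 0, 0.088, -0.153, 0.215, -0.03, 0, 0.088, -0.153, 0.215, -0.03, 0, 0.088, -0.153, 0.215, -0.03, 0, 0.088]
}}

```text
clock: 7.5
tool_pos: [0.4316, 0.0698, 0.1951]
orientation: [-179.9, 0.0, -98.3]
force: [0.7, -0.4, 0.1]
opening: 0.0875
gripper_force: 0.0
```

```bash
python3 -c "
from h import *
w=wrist('w3')
P,uu,vv,ok=cloud(w);m=ok&(abs(P[...,2]-.062)<.008)&(np.hypot(P[...,0]-.43,P[...,1]-.07)<.035);q=P[m]
print(m.sum(),q.mean(0),(np.percentile(q,1,axis=0)+np.percentile(q,99,axis=0))/2,np.ptp(q,axis=0),np.median(q[:,2]))
go(.430,.0702,.065,-98.4)"
```

```text
3414 [0.4294 0.0704 0.0622] [0.4296 0.071  0.0603] [0.0525 0.0531 0.0111] 0.06229049235859978
pose [0.4319 0.0693 0.1948] [-179.971     0.0154  -98.3966] F [ 0.3859  0.6887 -0.2684] -> [-0.0006  0.002   0.1298] turn 0.0034024953981486306 t 7.55 open 0.08764423101805788
```

>>> {"fn": "inch_along", "kwargs": {
  "plan": [-0.001, 0.002, 0.06, 0, 0.088, -0.001, 0.002, 0.11, 0, 0.088, -0.001, 0.002, 0.13, 0, 0.088, -0.001, 0.002, 0.13, 0, 0.088, -0.001, 0.002, 0.13, 0, 0.04, -0.001, 0.002, 0.13, 0, 0.04, -0.001, 0.002, 0.13, 0, 0.04, -0.001, 0.002, 0.13, 0, 0.04]
}}

```text
clock: 8.55
tool_pos: [0.4297, 0.0708, 0.0651]
orientation: [-180.0, 0.0, -98.4]
force: [0.3, -0.7, 3.7]
opening: 0.053
gripper_force: 30.2
```

>>> {"fn": "inch_along", "kwargs": {
  "plan": [0, 0, 0, 0, 0.04, 0, 0, 0, 0, 0.04, 0, 0, -0.06, 0, 0.04, 0, 0, -0.12, 0, 0.04, 0, 0, -0.14, 0, 0.04, 0, 0, -0.14, 0, 0.04]
}}

```text
clock: 9.3
tool_pos: [0.4302, 0.0712, 0.2062]
orientation: [-179.8, 0.2, -98.4]
force: [-0.5, -0.0, -1.5]
opening: 0.0536
gripper_force: 30.0
```

```bash
python3 -c "
from h import *
w=wrist('w4');P,uu,vv,ok=cloud(w);fr=w['frame'].astype(int)
from plant import ctrl
tp=ctrl.get_obs()['tool_pos'];zt=tp[2]-.003
m=ok&(abs(P[...,2]-zt)<.004)&(np.hypot(P[...,0]-tp[0],P[...,1]-tp[1])<.034)&(fr.min(-1)>100)
q=P[m];print(m.sum(),np.median(q[:,2]),q.min(0),q.max(0),(q.min(0)+q.max(0))/2-tp)
crop(w,200,170,440,350,3,'w4c')
go(.6383,.0067,.205,-98.4)"
```

```text
6964 0.20328060162712885 [0.3957 0.045  0.1978] [0.4561 0.0972 0.2056] [-0.0034  0.0003 -0.003 ]
pose [0.4294 0.0708 0.2047] [-179.9604    0.0691  -98.4022] F [ 0.1459 -0.6035 -1.8716] -> [ 0.0329 -0.216  -0.0002] turn -0.002186423305658991 t 9.35 open 0.053218775353198924
```

View pics/w4c.png

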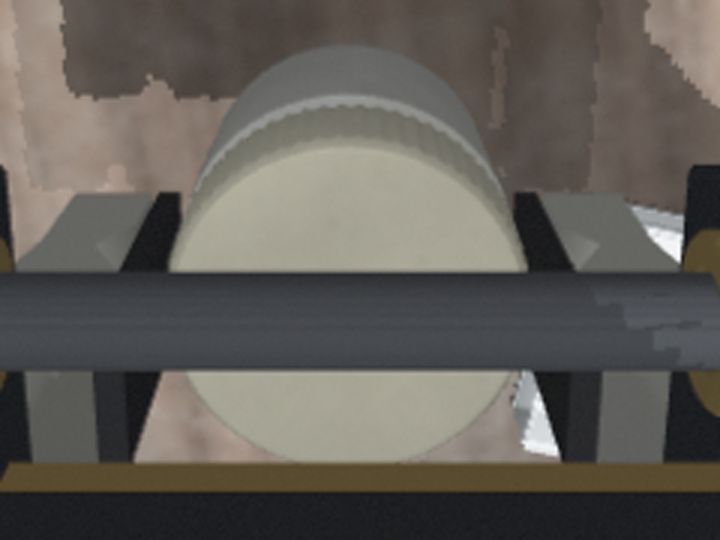

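The crop (3x, offset 200,170) shows the cream lid held with its centre at (350,306), which is centred between the fingers.

>>> {"fn": "inch_along", "kwargs": {
  "plan": [0.008, -0.055, 0, 0, 0.04, 0.017, -0.11, 0, 0, 0.04, 0.025, -0.165, 0, 0, 0.04, 0.033, -0.216, 0, 0, 0.04, 0.033, -0.216, 0, 0, 0.04, 0.033, -0.216, 0.05, 0, 0.04, 0.033, -0.216, 0.095, 0, 0.04, 0.033, -0.216, 0.095, 0, 0.04]
}}

```text
clock: 10.35
tool_pos: [0.6345, 0.0058, 0.1047]
orientation: [179.5, -0.2, -98.4]
force: [-0.9, -0.7, -0.5]
opening: 0.0533
gripper_force: 30.0
```

```bash
python3 -c "
from h import *
go(.6383,.0069,.07,-98.4)"
```

```text
pose [0.6345 0.0058 0.1047] [179.4693  -0.202  -98.4306] F [-0.9175 -0.7475 -0.4808] -> [-0.0017 -0.004   0.0347] turn -0.03057433395525777 t 10.35 open 0.053279026422404126
```

>>> {"fn": "inch_along", "kwargs": {
  "plan": [0, 0, 0, 0, 0.04, 0, 0, 0, 0, 0.04]
}}

```text
clock: 10.6
tool_pos: [0.6395, 0.0069, 0.1118]
orientation: [-179.8, 0.1, -98.4]
force: [-0.6, -0.2, -0.2]
opening: 0.0536
gripper_force: 30.0
```

```bash
python3 -c "
from h import *
go(.6383,.0069,.07,-98.4)"
```

```text
pose [0.6395 0.0069 0.1118] [-179.8208    0.065   -98.369 ] F [-0.5997 -0.2234 -0.2082] -> [0.0002 0.0013 0.0417] turn 0.030987166555235035 t 10.6 open 0.05356826804470468
```

>>> {"fn": "inch_along", "kwargs": {
  "plan": [0, 0.0005, 0.008, 0, 0.04, 0, 0.0005, 0.014, 0, 0.04, 0, 0.0005, 0.02, 0, 0.04, 0, 0.0005, 0.026, 0, 0.04, 0, 0.0005, 0.032, 0, 0.04, 0, 0.0005, 0.036, 0, 0.04, 0, 0.0005, 0.036, 0, 0.04]
}}

```text
clock: 11.48
tool_pos: [0.6377, 0.0065, 0.0731]
orientation: [180.0, -0.0, -98.4]
force: [0.1, -0.4, -0.4]
opening: 0.0534
gripper_force: 30.0
```

>>> {"fn": "inch_along", "kwargs": {
  "plan": [0, 0, 0.003, 0, 0.04, 0, 0, 0.0035, 0, 0.04, 0, 0, 0.0035, 0, 0.088, 0, 0, 0.0035, 0, 0.088, 0, 0, 0.0035, 0, 0.088, 0, 0, 0.0035, 0, 0.088, 0, 0, -0.03, 0, 0.088, 0, 0, -0.09, 0, 0.088]
}}

```text
clock: 12.48
tool_pos: [0.6363, 0.0062, 0.1621]
orientation: [179.7, -0.1, -98.4]
force: [1.6, 1.0, 0.7]
opening: 0.0873
gripper_force: 0.0
```

```bash
python3 -c "
from h import *
go(.4447,-.1038,.20,-101.6)"
```

```text
pose [0.6363 0.0062 0.1621] [179.7049  -0.1194 -98.4159] F [1.6463 1.026  0.6744] -> [ 0.1369  0.1737 -0.0367] turn 3.1841375338216835 t 12.475 open 0.08727046439941685
```

>>> {"fn": "inch_along", "kwargs": {
  "plan": [0.02, 0.04, -0.03, 0, 0.088, 0.05, 0.08, -0.037, 1, 0.088, 0.09, 0.12, -0.037, 2, 0.088, 0.12, 0.16, -0.037, 3.2, 0.088, 0.137, 0.174, -0.037, 3.2, 0.088, 0.137, 0.174, -0.037, 3.2, 0.088, 0.137, 0.174, -0.037, 3.2, 0.088]
}}

```text
clock: 13.35
tool_pos: [0.4468, -0.1034, 0.2008]
orientation: [-180.0, 0.0, -101.6]
force: [1.6, -0.1, -0.2]
opening: 0.0878
gripper_force: 0.0
```

```bash
python3 -c "
from h import *
from plant import ctrl
w=wrist('w5');crop(w,200,80,440,260,3.3,'w5c')
t=ctrl.snapshot('top');np.savez('top1.npz',**t)
for w_,n in((t,'top'),(w,'wr')):
    P,uu,vv,ok=cloud(w_)
    for k,x,y,r in(('A',.6383,.0067,.02),('B',.6206,-.113,.018)):
        m=ok&(np.hypot(P[...,0]-x,P[...,1]-y)<r+.02)&(P[...,2]>.06)&(P[...,2]<.076)
        if m.any():q=P[m];print(n,k,m.sum(),q.mean(0),np.percentile(q[:,2],[5,50,95]))
    m=ok&(np.hypot(P[...,0]-.4447,P[...,1]+.1038)<.03)&(P[...,2]>.062)&(P[...,2]<.078);q=P[m];print(n,'redbow',m.sum(),q.mean(0),cv2.minAreaRect(q[:,:2].astype(np.float32)))
go(.4447,-.1038,.20,-101.6)"
```

```text
top A 288 [0.6377 0.0054 0.0671] [0.0633 0.0669 0.0712]
top B 233 [ 0.6208 -0.1142  0.0668] [0.0622 0.0668 0.0711]
top redbow 0 [nan nan nan] ((0.0, 0.0), (0.0, 0.0), 0.0)
wr B 1286 [ 0.6172 -0.1244  0.0667] [0.0622 0.0671 0.0684]
wr redbow 378 [ 0.4446 -0.1054  0.0695] ((0.4445655047893524, -0.1045500636100769), (0.029541006311774254, 0.007992018014192581), 78.32355499267578)
pose [ 0.4467 -0.1032  0.2004] [ 179.9925   -0.01   -101.5674] F [-0.8325 -0.3449  0.374 ] -> [0.001  0.0018 0.0004] turn 0.03255921363484049 t 13.45 open 0.08763852292172528<string>:11: RuntimeWarning: Mean of empty slice.
  ret = um.true_divide(
```

View pics/w5c.png

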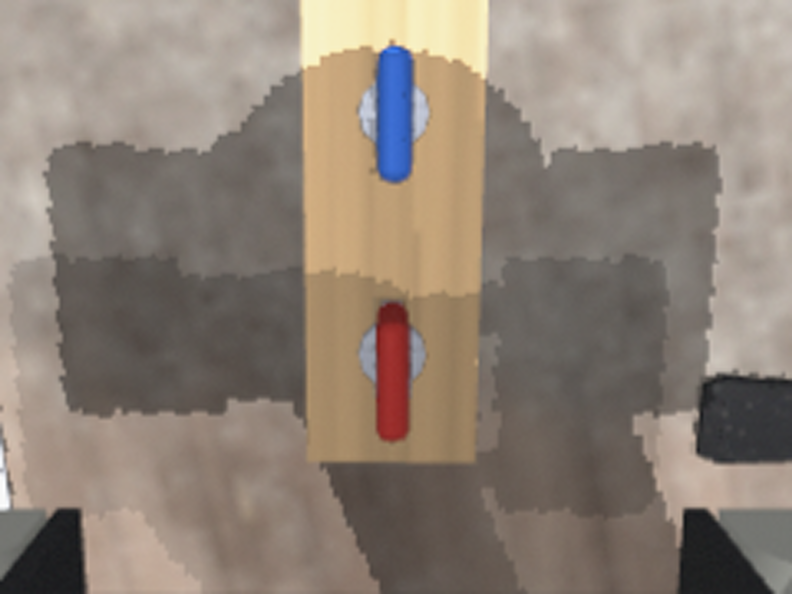

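The crop (3.3x, offset 200,80) shows the red bow at (393,372), long side vertical, and the blue bow at (395,113). Both lids read 67 mm high, so the jars are fully down.

>>> {"fn": "inch_along", "kwargs": {
  "plan": [0.002, 0.002, 0.06, 0, 0.06, 0.002, 0.002, 0.11, 0, 0.04, 0.002, 0.002, 0.128, 0, 0.03, 0.002, 0.002, 0.1335, 0, 0.03, 0.002, 0.002, 0.1335, 0, 0.03, 0.002, 0.002, 0.1335, 0, 0, 0.002, 0.002, 0.1335, 0, 0, 0.002, 0.002, 0.1335, 0, 0]
}}

```text
clock: 14.45
tool_pos: [0.4437, -0.1051, 0.0676]
orientation: [-179.9, 0.0, -101.6]
force: [-0.2, -0.8, 0.2]
opening: 0.0131
gripper_force: 0.0
```

>>> {"fn": "inch_along", "kwargs": {
  "plan": [0, 0, 0, 0, 0, 0, 0, 0, 0, 0, 0, 0, 0, 0, 0]
}}

```text
clock: 14.82
tool_pos: [0.4436, -0.1052, 0.0674]
orientation: [-180.0, 0.0, -101.6]
force: [-0.6, 0.9, 5.6]
opening: 0.0079
gripper_force: 30.0
```

>>> {"fn": "inch_along", "kwargs": {
  "plan": [0, 0, -0.06, 0, 0, 0, 0, -0.12, 0, 0, 0, 0, -0.15, -10, 0, 0, -0.03, -0.15, -20, 0, -0.02, -0.06, -0.15, -30, 0, -0.04, -0.09, -0.15, -40, 0, -0.05, -0.1, -0.15, -50, 0, -0.05, -0.1, -0.15, -60, 0]
}}

```text
clock: 15.82
tool_pos: [0.552, -0.0757, 0.2161]
orientation: [179.9, 0.1, -41.2]
force: [-0.1, -0.6, -0.4]
opening: 0.0074
gripper_force: 30.0
```

```bash
python3 -c "
from h import *
go(.6292,-.0546,.22,-8.4);go(.53,-.04,.22,-8.4)"
```

```text
pose [ 0.552  -0.0757  0.2161] [179.9353   0.0598 -41.2447] F [-0.1081 -0.6006 -0.4262] -> [ 0.0441 -0.0668 -0.004 ] turn -32.84471803550218 t 15.825 open 0.00741711369122194
pose [ 0.552  -0.0757  0.2161] [179.9353   0.0598 -41.2447] F [-0.1081 -0.6006 -0.4262] -> [-0.0401 -0.0124 -0.0039] turn -32.84471803550218 t 15.825 open 0.00741711369122194
```

>>> {"fn": "inch_along", "kwargs": {
  "plan": [-0.01, -0.02, 0, -10, 0, -0.014, -0.028, 0, -20, 0, -0.014, -0.028, 0, -30, 0, -0.014, -0.028, 0, -32.8, 0, -0.014, -0.028, 0, -32.8, 0, -0.014, -0.028, 0, -32.8, 0]
}}

```text
clock: 16.58
tool_pos: [0.5594, -0.0461, 0.2168]
orientation: [180.0, 0.0, -8.9]
force: [0.2, -0.2, -1.0]
opening: 0.0077
gripper_force: 30.0
```

```bash
python3 -c "
from h import *
w=wrist('w6');cv2.imwrite('pics/w6.png',cv2.resize(w['frame'][:,:,::-1],None,fx=1.25,fy=1.25,interpolation=cv2.INTER_CUBIC))
P,uu,vv,ok=cloud(w);m=ok&(abs(P[...,2]-.106)<.004)&(np.hypot(P[...,0]-.629,P[...,1]+.055)<.035);q=P[m];print(m.sum(),q.mean(0),cv2.minAreaRect(q[:,:2].astype(np.float32)))
go(.6292,-.0546,.19,-8.4)"
```

```text
4040 [ 0.6298 -0.0551  0.1064] ((0.6292622089385986, -0.054978176951408386), (0.04407608509063721, 0.04399517923593521), 81.31475830078125)
pose [ 0.5594 -0.0461  0.2169] [179.9955   0.0198  -8.8674] F [-0.3503 -0.3329 -0.2423] -> [ 0.0703 -0.0024  0.0269] turn -0.4674431530025913 t 16.625 open 0.007657196632421249
```

View pics/w6.png

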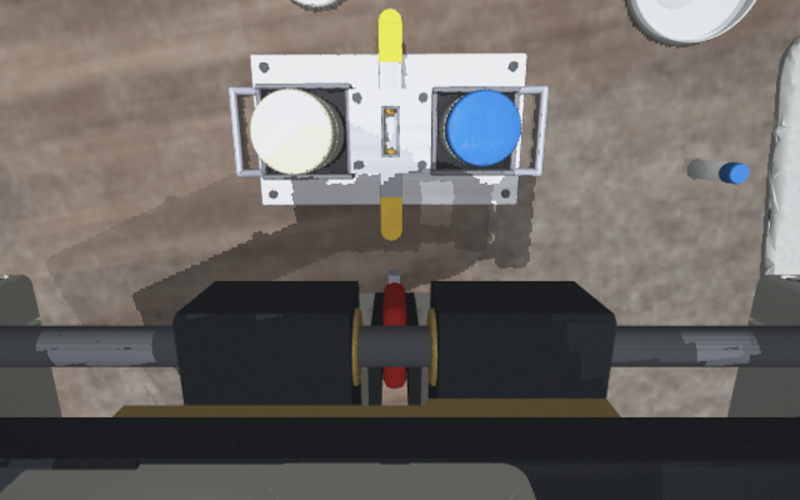

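The picture (1.25x) shows the keyhole at (390,131), from (390,106) to (390,156). The held red bow spans (395,283) to (395,388).

```bash
python3 -c "
from h import *
w=load('w6');K=lambda u,v,z:atz(w,u/1.25,v/1.25,z)
print('slot',K(390,131,.106)); a=K(395,285,.2195);b=K(395,388,.2195);print(a,b,np.linalg.norm(a-b))
P,uu,vv,ok=cloud(w);fr=w['frame'].astype(int);m=ok&(fr[...,0]>fr[...,1]+60)&(fr[...,1]<70)&(P[...,2]>.2165)&(abs(uu-316)<15);q=P[m]
ps=np.radians(-8.87);ex=np.array([np.cos(ps),np.sin(ps)]);ey=np.array([np.sin(ps),-np.cos(ps)]);d=q[:,:2]-[.5594,-.0461]
for e in(ex,ey):print(m.sum(),np.percentile(d@e,[1,99]))
for p in(a,b):print((p[:2]-[.5594,-.0461])@ex,(p[:2]-[.5594,-.0461])@ey)
"
```

```text
slot [ 0.6296 -0.055   0.106 ]
[ 0.582  -0.0501  0.2195] [ 0.5455 -0.0444  0.2195] 0.03690905992535723
466 [-0.0134  0.0144]
466 [-0.0033  0.0034]
0.022910035927547343 0.0004837252211752118
-0.013999022932452677 0.00047485715121202724
```

>>> {"fn": "inch_along", "kwargs": {
  "plan": [0.03, -0.001, 0, -0.2, 0, 0.06, -0.002, 0, -0.2, 0, 0.0705, -0.002, 0.01, -0.2, 0, 0.0705, -0.002, 0.025, -0.2, 0, 0.0705, -0.002, 0.04, -0.2, 0, 0.0705, -0.002, 0.04, -0.2, 0, 0.0705, -0.002, 0.04, -0.2, 0, 0.0705, -0.002, 0.04, -0.2, 0]
}}

```text
clock: 17.62
tool_pos: [0.6297, -0.0547, 0.1779]
orientation: [-180.0, -0.1, -8.6]
force: [-0.2, -0.0, -1.3]
opening: 0.0078
gripper_force: 30.0
```

```bash
python3 -c "
from h import *
go(.6294,-.0549,.155,-8.67)"
```

```text
pose [ 0.6297 -0.0547  0.1779] [-179.9807   -0.073    -8.5871] F [-0.1789 -0.0347 -1.3051] -> [-0.0003  0.0002  0.0229] turn 0.08289773059257755 t 17.625 open 0.007758970912125546
```

>>> {"fn": "inch_along", "kwargs": {
  "plan": [0, 0, 0.005, 0, 0, 0, 0, 0.01, 0, 0, 0, 0, 0.014, 0, 0, 0, 0, 0.018, 0, 0, 0, 0, 0.022, 0, 0, 0, 0, 0.025, 0, 0, 0, 0, 0.025, 0, 0]
}}

```text
clock: 18.5
tool_pos: [0.6294, -0.0549, 0.1518]
orientation: [180.0, 0.0, -8.6]
force: [0.2, 0.3, -0.4]
opening: 0.008
gripper_force: 30.0
```

>>> {"fn": "inch_along", "kwargs": {
  "plan": [0, 0, 0.003, 3.4, 0, 0, 0, 0.005, -3.4, 0, 0, 0, 0.007, 3.4, 0, 0, 0, 0.009, -3.4, 0, 0, 0, 0.011, 3.4, 0, 0, 0, 0.013, -3.4, 0, 0, 0, 0.014, 3.4, 0, 0, 0, 0.014, 0, 0]
}}

```text
clock: 19.5
tool_pos: [0.6303, -0.0549, 0.1395]
orientation: [-180.0, -0.1, -8.6]
force: [-0.6, -0.1, 5.6]
opening: 0.0077
gripper_force: 30.0
```

```bash
python3 -c "
from h import *
go(.6294,-.0549,.1394,-8.67)"
```

```text
pose [ 0.6303 -0.0549  0.1395] [-179.9925   -0.1257   -8.6061] F [-0.5552 -0.0553  5.5607] -> [-0.0009  0.0001  0.0001] turn 0.06392405540725576 t 19.5 open 0.007703936329310958
```

>>> {"fn": "inch_along", "kwargs": {
  "plan": [0, 0, 0.001, 3.4, 0, 0, 0, 0.0015, -3.4, 0, 0, 0, 0.002, 3.4, 0, 0, 0, 0.002, -3.4, 0, 0, 0, 0.002, 0, 0]
}}

```text
clock: 20.12
tool_pos: [0.631, -0.055, 0.1394]
orientation: [-180.0, -0.2, -8.5]
force: [-3.5, 0.3, 15.7]
opening: 0.0081
gripper_force: 30.0
```

```bash
python3 -c "
from h import *
go(.6294,-.0549,.1394,-8.67)"
```

```text
pose [ 0.631  -0.055   0.1394] [-179.9939   -0.2499   -8.4914] F [-3.5419  0.2679 15.6505] -> [-0.0016  0.0002  0.    ] turn 0.17857137075674245 t 20.125 open 0.008091584322937818
```

>>> {"fn": "inch_along", "kwargs": {
  "plan": [-0.0005, 0, -0.001, 8, 0, -0.0005, 0, -0.001, 18, 0, -0.0005, 0, -0.001, 28, 0, -0.0005, 0, -0.001, 38, 0, -0.0005, 0, -0.001, 48, 0, -0.0005, 0, -0.001, 58, 0, -0.0005, 0, -0.001, 65, 0, -0.0005, 0, -0.001, 65, 0]
}}

```text
clock: 21.12
tool_pos: [0.6295, -0.0561, 0.1395]
orientation: [-179.9, -0.1, -73.7]
force: [-3.2, -4.9, 11.8]
opening: 0.008
gripper_force: 30.0
```

```bash
python3 -c "
from h import *
go(.6294,-.0549,.1394,-94.6)
from plant import ctrl
print(ctrl.get_obs()['moment'])"
```

```text
pose [ 0.6295 -0.0561  0.1395] [-179.9383   -0.1354  -73.6564] F [-3.2292 -4.8628 11.8384] -> [-0.0012 -0.0003  0.0001] turn 20.943602608679555 t 21.125 open 0.008040498753967788
[-1.6657  1.5315  0.0512]
```

>>> {"fn": "inch_along", "kwargs": {
  "plan": [0, 0, 0, 8, 0, 0, 0, 0, 15, 0, 0, 0, 0, 20, 0, 0, 0, 0, 22, 0, 0, 0, 0, 23.5, 0, 0, 0, 0, 23.5, 0, 0, 0, 0, 23.5, 0]
}}

```text
clock: 22.0
tool_pos: [0.6288, -0.0562, 0.1394]
orientation: [-180.0, -0.1, -97.1]
force: [-6.1, -4.7, 14.1]
opening: 0.0078
gripper_force: 30.0
```

```bash
python3 -c "
from h import *
from plant import ctrl
go(.6294,-.0549,.1394,-94.6);print(ctrl.get_obs()['moment'])
t=ctrl.snapshot('top');np.savez('top2.npz',**t);crop(t,265,130,385,220,6,'top2c')
s=ctrl.snapshot('side');crop(s,300,150,400,260,5,'side2c')"
```

```text
pose [ 0.6288 -0.0562  0.1394] [-179.9596   -0.1162  -97.0547] F [-6.0981 -4.6636 14.0621] -> [-0.0013 -0.0004  0.    ] turn -2.454717013100151 t 22.0 open 0.007809663318691244
[-1.5107  2.3012  0.1733]
```

View pics/top2c.png

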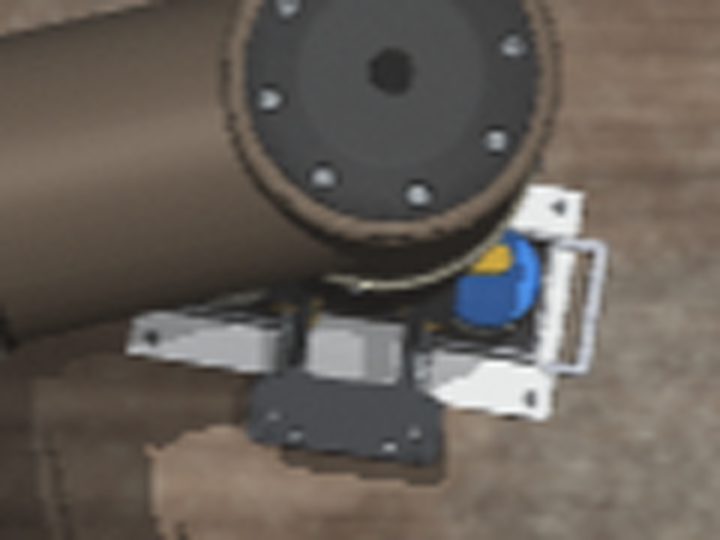

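View pics/side2c.png

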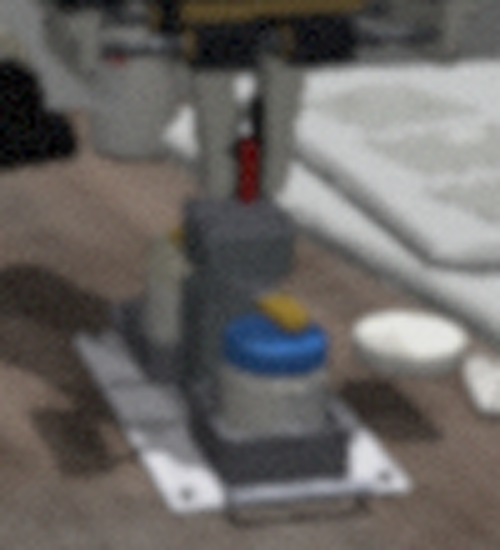

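The top crop shows the bar's yellow end at (492,258), over the blue lid. The side crop shows the yellow bar end lying across the blue lid at (283,310), and the red key held in the tower at (248,170). I'll test whether it's really against the stop.

>>> {"fn": "inch_along", "kwargs": {
  "plan": [0, 0, 0, 1.5, 0, 0, 0, 0, 3, 0, 0, 0, 0, 3, 0]
}}

```text
clock: 22.48
tool_pos: [0.6288, -0.0562, 0.1395]
orientation: [-180.0, -0.1, -100.1]
force: [-6.7, -2.8, 13.6]
opening: 0.0077
gripper_force: 30.0
```

```bash
python3 -c "
from h import *
from plant import ctrl
go(.6294,-.0549,.1394,-94.6);print(ctrl.get_obs()['moment'])"
```

```text
pose [ 0.6288 -0.0562  0.1395] [-179.957    -0.1172 -100.0743] F [-6.6945 -2.7545 13.6145] -> [-0.0014 -0.0004  0.0001] turn -5.47426330534654 t 22.475 open 0.007676852121225675
[-1.4999  2.4544  0.1501]
```

>>> {"fn": "inch_along", "kwargs": {
  "plan": [0, 0, 0, 1.5, 0, 0, 0, 0, 3, 0, 0, 0, 0, 3, 0, 0, 0, 0, 3, 0]
}}

```text
clock: 22.98
tool_pos: [0.6287, -0.0561, 0.1394]
orientation: [-180.0, -0.1, -103.0]
force: [-6.6, -4.4, 13.9]
opening: 0.0074
gripper_force: 30.0
```

```bash
python3 -c "
from h import *
from plant import ctrl
go(.6294,-.0549,.1394,-94.6);print(ctrl.get_obs()['moment'])
P,uu,vv,ok=cloud(load('top2'));fr=load('top2')['frame'].astype(int)
s=ctrl.snapshot('top');P,uu,vv,ok=cloud(s);fr=s['frame'].astype(int);m=ok&(fr[...,0]>fr[...,2]+60)&(np.hypot(P[...,0]-.6206,P[...,1]+.113)<.03)&(P[...,2]>.06);q=P[m];c=q.mean(0);print(m.sum(),c,np.degrees(np.arctan2(c[1]+.0549,c[0]-.6293)))
s=ctrl.snapshot('side');np.savez('side3.npz',**s)"
```

```text
pose [ 0.6287 -0.0561  0.1394] [-179.9633   -0.117  -103.0456] F [-6.5529 -4.4435 13.8718] -> [-0.0014 -0.0004  0.    ] turn -8.445637903724787 t 22.975 open 0.007373956046815729
[-1.4976  2.5009  0.2665]
24 [ 0.6228 -0.1131  0.076 ] -96.3277157123536
```

>>> {"fn": "inch_along", "kwargs": {
  "plan": [0, 0, 0, 0, 0, 0, 0, 0, 0, 0, 0, 0, 0, 0, 0, 0, 0, 0, 0, 0, 0, 0, 0, 0, 0, 0, 0, 0, 0, 0]
}}

```text
clock: 23.82
tool_pos: [0.6286, -0.0561, 0.1394]
orientation: [-180.0, -0.1, -103.0]
force: [-7.5, -3.7, 12.9]
opening: 0.0081
gripper_force: 30.0
```

```bash
python3 -c "
from h import *
from plant import ctrl
print(ctrl.get_obs()['moment'],ctrl.get_obs()['tool_pos']);print(ctrl.close_job())"
```

```text
[-1.4292  2.5007  0.2774] [ 0.6286 -0.0561  0.1394]
the job is handed in; nothing more can be done
None
```

I handed the job in at about 24 s with both jars fully down in their pockets, the red key pushed home and turned to its stop, and the bar across the lids, with the gripper still holding the key against the spring; the hand-in returned no verdict.

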